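# Start the zero reset of the bench scale

### The job

The bench scale has lost its zero. On its console press the round key and let it come up, then press the square key and let it come up, leaving the bar key alone. Then push the reset pin (the thin-shanked tool with the square black handle in the tool stand) down through the small hole in the console and hold the recessed button under it fully down: finish while still gripping the pin and holding the button down. Leave the punch, the cheese block, the spice jar and the tape roll where they are.

Things in the scene. Friction and masses are not known exactly. Their poses are not given: they have to be found in the camera images.
- scale: Fixed bench scale, 250 (x) x 260 (y) x 70 mm high (pan rim). Origin under its centre on the table; x away from the robot, y left, z up. Flat grey console on the robot's side (x -125..-35 mm), top 55 mm above the table; on it in a row at x = -85 mm: three keys at y = +90, +40, -10 mm (their order varies) and at y = -90 mm the hole over the recessed button. Empty steel pan behind.
- aperture (a point): Centre of the mouth of the round hole in the console, at the level of the console's top (55 mm above the table). The hole is vertical, 12 mm in diameter, with a 3 mm chamfer at the mouth. The black recessed button, 9 mm in diameter, lies centred in it with its top 18 mm below the mouth.
- reset_top (a point): Centre of the top of the recessed button, 18 mm below the mouth of the hole at rest (37 mm above the table); moves with the button.
- reset_button (a joint): Recessed button: 0 at rest, grows as it is pushed straight down, 0.006 m at the stop; held down means beyond 0.004. Spring: 1 N at first, about 6 N at the stop; it comes back up when let go.
- key_round (a joint): Round key, 26 mm in diameter; off-white, on a grey 36 mm square bezel. Value 0 at rest, grows as it is pressed straight down, 0.006 at the stop; counts as pressed beyond 0.004. Spring: 1 N at first, about 6 N at the stop; it comes back up by itself.
- key_round_top (a point): centre of the top of the round key's cap: 12 mm above the console (67 mm above the table) at rest; moves with the cap. Axes as the scale's.
- key_square (a joint): Square key, 24 mm a side; off-white, on a grey 36 mm square bezel. Value 0 at rest, grows as it is pressed straight down, 0.006 at the stop; counts as pressed beyond 0.004. Spring: 1 N at first, about 6 N at the stop; it comes back up by itself.
- key_square_top (a point): centre of the top of the square key's cap: 12 mm above the console (67 mm above the table) at rest; moves with the cap. Axes as the scale's.
- key_bar (a joint): Bar key, 28 mm (scale's x) by 10 mm (scale's y), not to be pressed; off-white, on a grey 36 mm square bezel. Value 0 at rest, grows as it is pressed straight down, 0.006 at the stop; counts as pressed beyond 0.004. Spring: 1 N at first, about 6 N at the stop; it comes back up by itself.
- key_bar_top (a point): centre of the top of the bar key's cap: 12 mm above the console (67 mm above the table) at rest; moves with the cap. Axes as the scale's.
- stand: Fixed plywood tool stand, 70 (x) x 160 (y) x 90 mm high, open at front and back, origin under its centre on the table. Its 12 mm thick top plate has two vertical 16 mm holes at y = +40 and -40 mm; the pin stands in one, the punch in the other (either way round).
- reset_pin: Loose reset pin, about 60 g, upright in the stand. Origin at the centre of the handle's underside, which rests on the stand (90 mm above the table); z up. Above it: black square handle 20 x 20 mm, 50 mm tall, flat faces square to its x and y (parallel to the stand's). Below: collar 12 mm in diameter, 14 mm long, then steel shank 6 mm in diameter, tip 70 mm below the origin.
- pin_tip (a point): Tip of the reset pin's shank, on its axis, 70 mm below its origin.
- punch: Loose broad punch in the other hole of the stand: turned wooden handle, round, 31 mm in diameter and 50 mm tall, straight steel shank 12 mm in diameter, too thick for the console's hole. Origin at the centre of the handle's underside. Leave it.
- cheese_block: Loose bystander: upright pale yellow block, 101 x 69 x 98 mm, origin under its centre.
- spice_jar: Loose bystander: small jar with a green lid, 46 mm across, 105 mm tall, origin under its centre.
- tape_roll: Loose bystander: roll of tan tape lying flat by the blue packet, toward the tool stand (a second one farther left is part of the room), 96 mm across, 25 mm tall, origin under its centre.
Mind the look-alikes: they are no part of the job. What is meant by the reset_pin is not pink, red or yellow, and is the larger of those in its own colour.

How it is judged:
On the way, in this order (a step that is already met when the one before it is completed fails the run):
1. the round key is pressed, the other keys up (value of joint key_round above 0.004 m and value of joint each of key_square, key_bar below 0.0015 m), for 0.05 s.
2. the round key has come up and the square key is pressed, the bar key up (value of joint key_square above 0.004 m and value of joint each of key_round, key_bar below 0.0015 m), for 0.05 s.
3. all keys are up and the pin's tip holds the recessed button down (value of joint reset_button above 0.004 m and distance between pin_tip and reset_top below 0.006 m and value of joint each of key_round, key_square, key_bar below 0.0015 m), for 0.3 s.
At the end, for the whole second after the job is handed in: Recessed button down beyond 4 of its 6 mm, the pin's tip on it (within 6 mm sideways, 7 mm in all); pin gripped (over 2 N), off the stand, upright within 0.25 rad; all keys up (under 1.5 mm); punch, cheese block, spice jar and tape roll within 30 mm of where they were (value of joint reset_button above 0.004 m and horizontal distance between pin_tip and reset_top below 0.006 m and distance between pin_tip and reset_top below 0.007 m and contact force between the fingers and reset_pin above 2 N and contact force between reset_pin and stand below 0.3 N and angle between reset_pin's own z axis and vertical below 0.25 rad and value of joint each of key_round, key_square, key_bar below 0.0015 m and distance of each of punch, cheese_block, spice_jar, tape_roll from where it was at the start of the episode below 0.03 m); the arm keeps its last pose, push and grip.
It fails at once if the bar key is pressed (beyond 3 mm) (value of joint key_bar above 0.003 m).
It fails at once if the round and the square key are down together (both beyond 3 mm) (value of joint each of key_round, key_square above 0.003 m).
It fails at once if the punch, cheese block, spice jar or tape roll is moved more than 30 mm (distance of any of punch, cheese_block, spice_jar, tape_roll from where it was at the start of the episode above 0.03 m).
It also fails if it takes over 64 s, if anything falls off the work surface, if the arm or the gripper's body presses on something with over 40 N, if the wrist force passes 120 N, or if a joint passes its speed limit or range.

### The arm

A 7-joint arm with a two-finger parallel gripper is mounted at the origin on a cart in front of the work surface, level with it; the furniture and walls round the work are solid. World frame = base frame: x ahead of the robot, y to its left, z up, the work surface at z = 0. Lengths are in m, angles in rad, forces in N, time in s.
With the tool pointing down it reaches from about 0.425 to 0.8 m from the base axis. Payload 8.3 kg.
Tool frame: the origin (TCP) lies midway between the tips of the shut fingers; the grasp point (between the pads) lies 19 mm behind it; x points along the fingers, y is the direction in which the jaws open and shut, and the axes are right-handed (so a half turn about x gives the same grasp; the last joint's range is limited). The gripper opens to 85 mm and grips with 20 to 120 N. Pads are 22 mm wide; open, the fingers measure 114 mm over their backs; the gripper's body (76 mm by 85 mm) begins 54 mm behind the grasp point. The pads swing forward as they close: fully open they stand 13 mm farther back than shut.
Start: joints at [-1.211, 0.383, 0.016, 1.37, -0.006, 1.388, -0.046], TCP at [0.256, 0.57, 0.231] pointing down, gripper open.
Joint ranges: [-2.95, 2.95], [-0.25, 2.06], [-1.52, 1.56], [0.18, 2.33], [-1.44, 4.58], [0.02, 2.06], [-3.01, 3.01]. Speed limits (rad/s): [2.39, 2.39, 3.01, 3.01, 3.14, 3.14, 3.14].

### API

Orientations are given as a rotation vector (axis times angle).
In Python, from rig import get_state, read_camera, camera_info, hand_in gives the robot as it stands.
- The arm moves only by the tool move_arm, never from a script. Its arguments are lists of equal length, an entry for each row: "linear": the shift along the world's x, y, z in m, a list of three; "turn": the turn about the world's z in rad; "jaw": the closure, from 0 (fully open) to 1 (shut). A call has 1 to 20 rows; each row shifts and turns the pose as measured when the row begins; what a row does not reach is not made up. A row lasts 1/10 s, in which the tool goes at most 50 mm and 8.59 degrees, less where a joint would pass 70% of its speed; a pose out of reach is approached as far as the arm can. A call with a gripper value outside its range is refused whole. The fingers move at their own pace and stop on an object; the grip force is fixed at half the most. Time passes only in rows, so rows that do not move let the fingers close. It gives the time, the measured TCP pose, the force and the opening at its end, in the units of the state.
- get_state(): the state, without advancing time (a new reading comes with each control period).
- read_camera(name): name is "side" or "top"; returns the picture (400x640x3 uint8, blue, green, red); there is no depth.
- camera_info(name): a dict with "intrinsics" (3x3 intrinsics, pixels), "dist_coeffs" ([k1, k2, p1, p2, k3] as OpenCV has them; the pictures are not rectified), "pose" (4x4, takes a point from camera to world coordinates). Camera axes: x right, y up, looking along -z (the intrinsics and any distortion apply to the point x, -y, -z); pixel columns grow to the right and rows downward; lengths in m; the calibration is good to about 2 mm. A picture is of the moment at which its call begins. camera_info takes no time and is no camera call.
- hand_in(): hands the job in, once; it reports no verdict.
The state is a dict: "t": time; "qpos": joint angles; "dq": joint speeds; "joint_torque": joint torques, N m; "tool_pos": TCP position; "orientation": TCP orientation; "ft_force": force on the tool from outside, world axes, zero at the start; "torque": the same for the moment, N m; "finger_gap": finger opening in m.
Only numpy, scipy, OpenCV 4.12 (cv2) and the standard library are available. Lean on these libraries where they do the work, as an engineer would, in place of code of your own. Each camera call takes 0.05 s, during which the arm holds its last target.

## Working session

There is one attempt and no reset: what is moved stays moved. The work goes in short steps, Python scripts to look and compute and a tool call to move; the robot and the scene stay as the last step left them, time stands still between calls to the robot, and variables do not carry over. Pictures are saved under pics/ and viewed, and the job is handed in when it is done.

Besides the shell and the picture viewer there is one more tool, called after "Emit:" as name(argument=value, ...) on one line, values as JSON. move_arm: Moves the arm, as the interface text tells. Its arguments: {"type":"object","properties":{"linear":{"type":"array"},"turn":{"type":"array"},"jaw":{"type":"array"}},"required":["linear","turn","jaw"]}

```bash
mkdir -p pics; ls; python3 - <<'E'
from rig import *
import cv2
for n in("side","top"):
    im=read_camera(n); cv2.imwrite(f"pics/{n}0.png",im)
    c=camera_info(n); print(n,c)
s=get_state(); print({k:s[k] for k in("t","tool_pos","orientation","finger_gap")})
E
```

```text
pics
side {'intrinsics': array([[451.73105166,   0.        , 328.20483928],
       [  0.        , 451.73105166, 201.93182824],
       [  0.        ,   0.        ,   1.        ]]), 'dist_coeffs': array([-0.01576673,  0.        ,  0.        ,  0.        ,  0.        ]), 'pose': array([[-0.97453788,  0.11287309, -0.19374103,  0.29326197],
       [-0.22376918, -0.54452795,  0.80834192,  1.12262054],
       [-0.01425735,  0.8311131 ,  0.55592063,  0.82033784],
       [ 0.        ,  0.        ,  0.        ,  1.        ]])}
top {'intrinsics': array([[463.20194222,   0.        , 318.48356407],
       [  0.        , 463.20194222, 197.00124635],
       [  0.        ,   0.        ,   1.        ]]), 'dist_coeffs': array([0.01382827, 0.        , 0.        , 0.        , 0.        ]), 'pose': array([[-4.01234090e-03,  9.81602759e-01, -1.90892441e-01,
         3.14611078e-01],
       [-9.99883366e-01, -1.12504972e-03,  1.52312004e-02,
         8.07910608e-02],
       [ 1.47362248e-02,  1.90931289e-01,  9.81492785e-01,
         1.41589043e+00],
       [ 0.00000000e+00,  0.00000000e+00,  0.00000000e+00,
         1.00000000e+00]])}
{'t': 0.1, 'tool_pos': array([0.25620816, 0.56958448, 0.23037177]), 'orientation': array([ 0.33024988,  1.54564556, -0.3329578 ]), 'finger_gap': 0.08542600079957778}
```

View pics/side0.png

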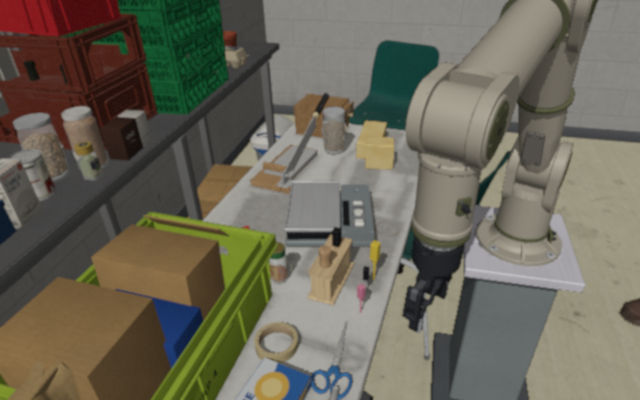

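View pics/top0.png

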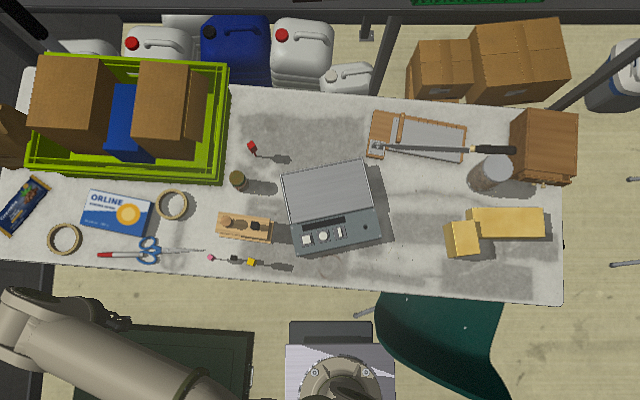

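```bash
python3 - <<'E'
import cv2
im=cv2.imread("pics/top0.png"); cv2.imwrite("pics/topc.png",cv2.resize(im[150:280,195:395],None,fx=4,fy=4,interpolation=cv2.INTER_CUBIC))
im=cv2.imread("pics/side0.png"); cv2.imwrite("pics/sidec.png",cv2.resize(im[170:320,250:400],None,fx=4,fy=4,interpolation=cv2.INTER_CUBIC))
E
```

```text
(no output)
```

View pics/topc.png

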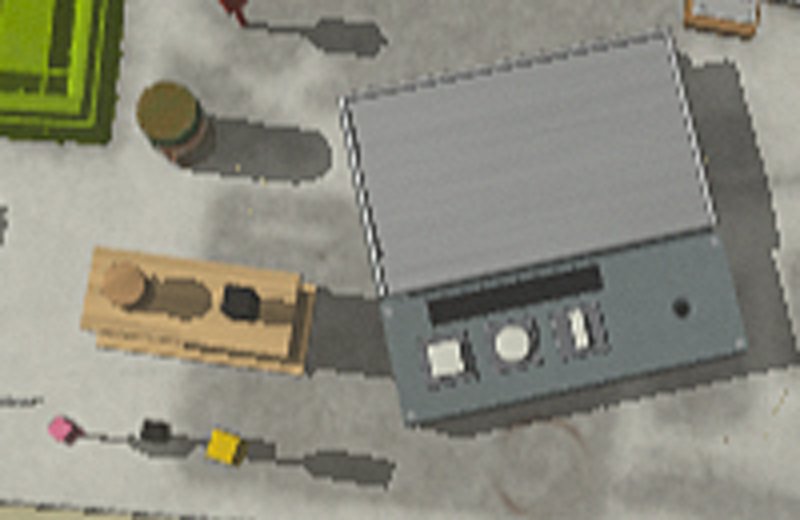

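View pics/sidec.png

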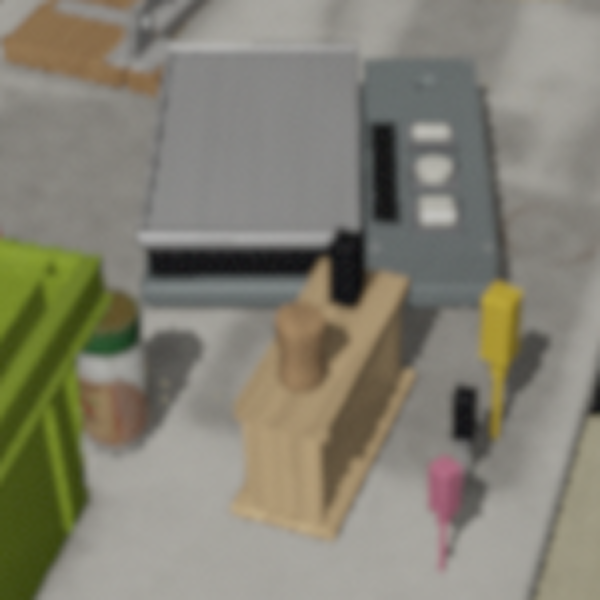

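```bash
cat > h.py <<'E'
import numpy as np, cv2
from rig import camera_info
from scipy.spatial.transform import Rotation as R
def ray(n,px):
    c=camera_info(n); u=cv2.undistortPoints(np.array([[px]],float),c["intrinsics"],c["dist_coeffs"])[0,0]
    P=c["pose"]; return P[:3,3],P[:3,:3]@np.array([u[0],-u[1],-1])
def plane(n,px,z):
    o,d=ray(n,px); return o+d*(z-o[2])/d[2]
def tri(pa,pb):
    (o1,d1),(o2,d2)=ray("top",pa),ray("side",pb)
    A=np.stack([d1,-d2],1); s=np.linalg.lstsq(A,o2-o1,rcond=None)[0]
    a,b=o1+d1*s[0],o2+d2*s[1]; return (a+b)/2,np.linalg.norm(a-b)
def proj(n,p):
    c=camera_info(n);P=c["pose"]; q=P[:3,:3].T@(np.asarray(p)-P[:3,3]); q=np.array([q[0],-q[1],-q[2]])
    return cv2.projectPoints(q[None],np.zeros(3),np.zeros(3),c["intrinsics"],c["dist_coeffs"])[0].ravel()
def blobs(im,mask,roi,mn=10):
    x0,y0,x1,y1=roi; n,l,s,c=cv2.connectedComponentsWithStats(mask[y0:y1,x0:x1].astype(np.uint8))
    return [(c[i]+[x0,y0],s[i]) for i in range(1,n) if s[i,4]>=mn]
E
python3 - <<'E'
from h import *
from rig import get_state
np.set_printoptions(precision=4,suppress=True)
t=cv2.imread("pics/top0.png"); s=cv2.imread("pics/side0.png")
for n,im,roi,th in(("top",t,(295,225,360,250),190),("side",s,(345,195,370,230),185)):
    for c,st in blobs(im,im.min(2)>th,roi): print(n,"white",c,st,plane(n,c,.067))
for c,st in blobs(t,t.max(2)<70,(355,215,380,235),4): print("hole",c,st,plane("top",c,.055))
for c,st in blobs(s,s.max(2)<75,(345,180,365,195),2): print("hole side",c,st,plane("side",c,.055))
for c,st in blobs(t,t.max(2)<45,(240,212,265,235),6): print("pin",c,st,plane("top",c,.14))
for c,st in blobs(s,s.max(2)<45,(328,222,345,250),6): print("pin side",c,st)
S=get_state(); print(R.from_rotvec(S["orientation"]).as_matrix(), S["tool_pos"])
E
```

```text
top white [339.3  232.15] [43  3  4  9 20] [ 0.4721 -0.0006  0.067 ]
top white [322.0556 236.1111] [24  8  8  6 18] [0.4606 0.0499 0.067 ]
top white [303.3846 239.8462] [ 7 12  5  7 13] [0.4499 0.1044 0.067 ]
hole [364.9 226.8] [ 9 10  3  4 10] [ 0.4893 -0.0774  0.055 ]
pin side [336.5847 236.4068] [  4   7   9  17 118]
[[-0.0008  0.4103  0.912 ]
 [-0.0016  0.912  -0.4103]
 [-1.     -0.0018 -0.    ]] [0.2562 0.5696 0.2304]
```

```bash
python3 - <<'E'
from h import *
np.set_printoptions(precision=4,suppress=True)
t=cv2.imread("pics/top0.png"); s=cv2.imread("pics/side0.png")
K=[]
for n,im,roi,th in(("top",t,(295,225,360,250),160),("side",s,(345,195,370,230),165)):
    for c,st in blobs(im,im.min(2)>th,roi):
        p=plane(n,c,.067); print(n,"white",c,st,p)
for c,st in blobs(t,t.max(2)<75,(355,215,380,235),4): print("hole",c,st,plane("top",c,.055))
for c,st in blobs(s,s.max(2)<105,(345,180,365,197),2): print("hole side",c,st,plane("side",c,.055))
for c,st in blobs(t,t.max(2)<60,(240,212,265,235),6): print("pin",c,st,plane("top",c,.14),plane("top",c,.135))
print(t[218:234,246:264].max(2)); print(s[186:197,345:366].max(2))
print(t[222:232,358:372].max(2))
E
```

```text
top white [339.25   231.5833] [43  2  4 10 24] [ 0.4738 -0.0005  0.067 ]
top white [322.5 235.5] [24  7  8  8 52] [0.4624 0.0486 0.067 ]
top white [305.9123 239.2281] [ 7 10  9  9 57] [0.4517 0.097  0.067 ]
side white [357.  202.5] [ 9  7  7  2 14] [0.4708 0.0127 0.067 ]
side white [357.8125 212.1875] [11 16  5  4 16] [0.4598 0.0619 0.067 ]
side white [358.8889 222.5556] [11 26  7  4 27] [0.4483 0.1111 0.067 ]
hole [364.75   226.5833] [ 8 10  4  4 12] [ 0.4899 -0.077   0.055 ]
hole side [354.2 191.4] [ 8 11  3  2  5] [ 0.4931 -0.0651  0.055 ]
pin [254.9434 225.3396] [11 10  9  8 53] [0.4831 0.2371 0.14  ] [0.4837 0.2378 0.135 ]
[[192 190 188 184 186 183 185 183 181 180 184 187 186 186 185 188 189 181]
 [192 191 191 194 193 196 200 199 193 192 189 184 187 185 182 183 183 183]
 [190 187 187 187 192 176 161 186 180 206 201 200 198 193 193 194 190 189]
 [159 195 187 188 191 110  73 112 109 154 149 151 176 195 192 193 191 191]
 [105 163 197 194 207  51  49  51  50  46  44  52 105 197 186 179 182 181]
 [111 111 212 206 189  47  56  56  57  56  58  50  37 146 197 191 188 185]
 [111 106 208 
[... 1607 characters left out ...]
 109
  110 109 111]
 [110 110 109 110 110 110 109 109 109 108 109 110 110 110 109 109 109 108
  109 109 110]]
[[117 119 118 117 115 118 117 118 120 118 114 117 120 117]
 [119 119 119 119 115 118 119 114 113 115 119 117 116 118]
 [117 120 118 119 116 118  99  95 104 119 119 119 119 118]
 [115 116 116 118 121  97  69  70  77 113 124 122 117 115]
 [117 118 116 117 123  74  55  47  48  93 127 118 118 120]
 [117 119 116 120 121  81  45  44  41  88 133 118 114 119]
 [120 116 117 121 119 106  63  39  60 105 127 116 118 118]
 [115 118 116 119 121 118 100  81  95 120 118 115 117 117]
 [118 118 118 117 119 117 120 116 114 118 118 115 113 114]
 [114 115 119 117 118 118 115 115 117 114 112 115 114 114]]
```

```bash
python3 - <<'E'
from h import *
np.set_printoptions(precision=4,suppress=True)
t=cv2.imread("pics/top0.png"); s=cv2.imread("pics/side0.png")
tcp=[.2562,.5696,.2304]
for n,im in(("top",t),("side",s)):
    print(n,[proj(n,p) for p in(tcp,[.2562,.5696,.38],[0,0,0])])
print(tri((339.25,231.6),(357.2,202.6)),tri((305.9,239.2),(358.9,222.5)),tri((364.75,226.6),(354.5,191.3)))
a=cv2.resize(s[150:400,380:640],None,fx=3,fy=3); 
for p in(tcp,[.2562,.5696,.38],[0,0,0]):
    q=(proj("side",p)-[380,150])*3; cv2.drawMarker(a,tuple(int(v) for v in q),(0,0,255))
cv2.imwrite("pics/sr.png",a[:600])
a=cv2.resize(t[270:400,0:260],None,fx=3,fy=3)
for p in(tcp,[.2562,.5696,.38]):
    q=(proj("top",p)-[0,270])*3; cv2.drawMarker(a,tuple(int(v) for v in q),(0,0,255))
cv2.imwrite("pics/tr.png",a)
E
```

```text
top [array([113.0546, 312.3991]), array([ 83.656 , 316.1765]), array([339.8331, 399.0784])]
side [array([427.0354, 315.4891]), array([437.7092, 247.4212]), array([517.3477, 237.6428])]
(array([ 0.4736, -0.0012,  0.0574]), np.float64(0.0024764626455679607)) (array([0.4516, 0.0971, 0.0568]), np.float64(0.0023855550805197507)) (array([ 0.4925, -0.0777,  0.0473]), np.float64(0.0033549245724343708))
```

View pics/sr.png

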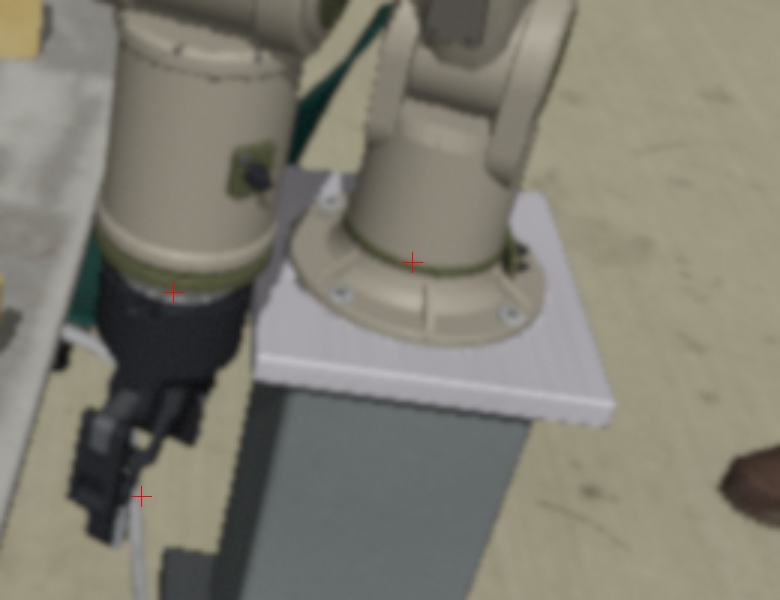

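View pics/tr.png

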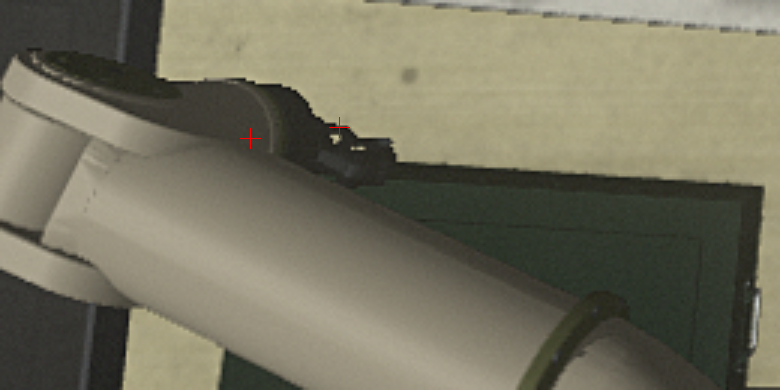

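Could be taken for the pin (top picture): black square handle in stand (255,225), brown round punch (226,222), black small one (234,259), pink (211,257), yellow (251,262), red (252,147). The one in the stand at (255,225) is the larger black one, standing beside the wooden punch: that is the pin (close crops above confirm). Keys from left to right: square (306,239), round (322.5,235.5), bar (339,231.6), hole (364.8,226.6).

Emit:
move_arm(linear=[[0.0115,-0.029,-0.004],[0.0115,-0.029,-0.004],[0.0115,-0.029,-0.004],[0.0115,-0.029,-0.004],[0.0115,-0.029,-0.004],[0.0115,-0.029,-0.004],[0.0115,-0.029,-0.004],[0.0115,-0.029,-0.004],[0.0115,-0.029,-0.004],[0.0115,-0.029,-0.004],[0.0115,-0.029,-0.004],[0.0115,-0.029,-0.004],[0.0115,-0.029,-0.004],[0.0115,-0.029,-0.004],[0.0115,-0.029,-0.004],[0.0115,-0.029,-0.004],[0.0115,-0.029,-0.004],[0.0115,-0.029,-0.004]], turn=[-0.07,-0.07,-0.07,-0.07,-0.07,-0.07,-0.07,-0.07,-0.07,-0.07,-0.07,-0.07,-0.07,-0.07,-0.07,-0.07,-0.07,-0.07], jaw=[1,1,1,1,1,1,1,1,1,1,1,1,1,1,1,1,1,1])

```text
t: 1.9
tool_pos: [0.4606, 0.0273, 0.149]
orientation: [1.318, 1.144, -1.329]
ft_force: [1.0, 0.7, 0.2]
finger_gap: 0.0002
```

```bash
python3 - <<'E'
from h import *
from rig import *
np.set_printoptions(precision=4,suppress=True)
s=get_state(); p=s["tool_pos"]; print(p,R.from_rotvec(s["orientation"]).as_matrix())
o=[]
for n in("top","side"):
    im=read_camera(n); cv2.imwrite(f"pics/{n}1.png",im)
    q=proj(n,p); print(n,q)
    x,y=(220,150) if n=="top" else (290,120)
    a=cv2.resize(im[y:y+130,x:x+160],None,fx=4,fy=4,interpolation=cv2.INTER_CUBIC)
    cv2.drawMarker(a,tuple(int(v) for v in (q-[x,y]+.5)*4),(0,0,255)); o.append(a)
cv2.imwrite("pics/c1.png",cv2.resize(np.hstack(o),None,fx=.62,fy=.62))
E
```

```text
[0.4606 0.0273 0.149 ] [[-0.0118  0.9882 -0.1528]
 [ 0.0034 -0.1527 -0.9883]
 [-0.9999 -0.0122 -0.0016]]
top [330.9635 232.8723]
side [360.2463 181.8501]
```

View pics/c1.png

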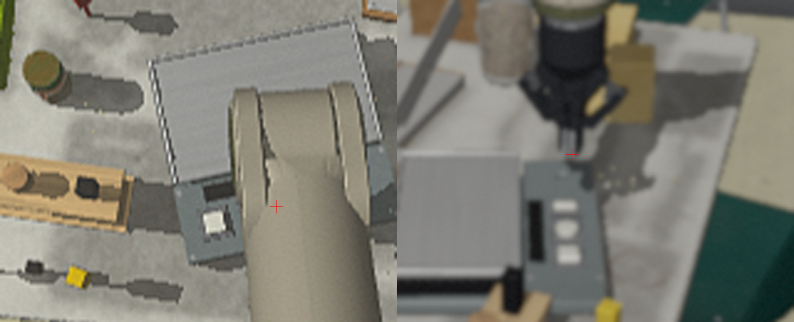

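```bash
python3 - <<'E'
from h import *
from rig import *
np.set_printoptions(precision=4,suppress=True)
s=get_state(); p=s["tool_pos"]; print(p,s["t"])
im=read_camera("side"); cv2.imwrite("pics/side2.png",im)
q=proj("side",p); print(q)
x,y=330,150
a=cv2.resize(im[y:y+90,x:x+65],None,fx=6,fy=6,interpolation=cv2.INTER_CUBIC)
cv2.drawMarker(a,tuple(int(v) for v in (q-[x,y]+.5)*6),(0,0,255),markerSize=10)
cv2.imwrite("pics/c2.png",a)
print(get_state()["tool_pos"])
E
```

```text
[0.461  0.0238 0.1488] 2.0
[360.311  181.2798]
[0.4605 0.0263 0.1489]
```

View pics/c2.png

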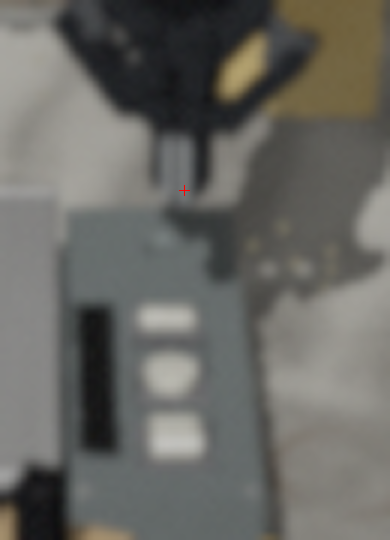

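```bash
python3 - <<'E'
from h import *
np.set_printoptions(precision=4,suppress=True)
y=np.array([-.221,.9753,0])
h0=np.array([.4737,-.0006,.067])
im=cv2.imread("pics/side2.png"); t=cv2.imread("pics/top0.png")
A=cv2.resize(im[150:240,330:395],None,fx=6,fy=6,interpolation=cv2.INTER_CUBIC)
xx=np.array([.9753,.221,0])
def mk(n,a,p,o,f): cv2.drawMarker(a,tuple(int(v) for v in (proj(n,p)-o+.5)*f),(0,0,255),markerSize=8)
T=cv2.resize(t[150:280,260:395],None,fx=5,fy=5,interpolation=cv2.INTER_CUBIC)
c0=h0+y*.01+xx*.085; c0[2]=0
pts=[h0,h0+y*.05,h0+y*.1,h0-y*.08+[0,0,-.012]]+[c0+sx*.125*xx+sy*.13*y+[0,0,.055 if sx<0 else .07] for sx in(-1,1) for sy in(-1,1)]
for p in pts: print(proj("side",p),proj("top",p)); mk("side",A,p,[330,150],6); mk("top",T,p,[260,150],5)
cv2.imwrite("pics/c3.png",A);cv2.imwrite("pics/c4.png",T[:600])
E
```

```text
[356.812  199.9804] [339.2843 231.6174]
[357.6633 209.4315] [322.6448 235.4235]
[358.5694 219.4964] [305.9348 239.2472]
[355.4792 189.2166] [365.3009 226.0915]
[367.2108 182.5315] [381.742  236.2253]
[373.673  231.3491] [295.6201 256.0781]
[290.0676 179.3957] [361.7708 155.0934]
[283.1842 227.8957] [277.376  173.6369]
```

View pics/c3.png

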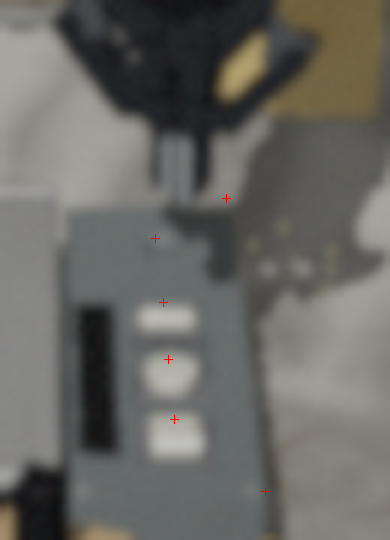

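View pics/c4.png

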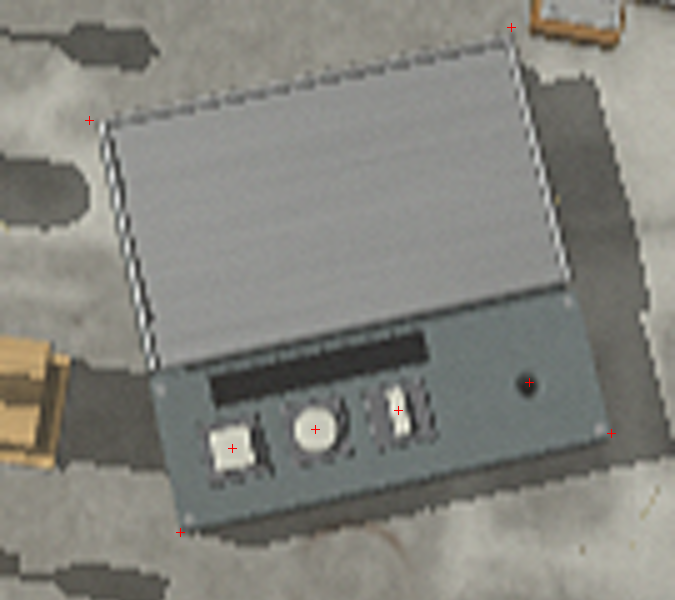

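Emit:
move_arm(linear=[[0.001,0.006,-0.01],[0,0.006,-0.015],[0,0.006,-0.015],[0,0.004,-0.01],[0,0,-0.01],[0,0,-0.005],[0,0,0]], turn=[0,0,0,0,0,0,0], jaw=[1,1,1,1,1,1,1])

```text
t: 2.75
tool_pos: [0.4591, 0.0571, 0.0784]
orientation: [1.308, 1.153, -1.323]
ft_force: [0.4, -0.4, -0.2]
finger_gap: 0.0002
```

Emit:
move_arm(linear=[[0.002,-0.005,0],[0.001,-0.002,0],[0,0,-0.002],[0,0,-0.002],[0,0,0]], turn=[0,0,0,0,0], jaw=[1,1,1,1,1])

```text
t: 3.25
tool_pos: [0.4638, 0.0485, 0.0757]
orientation: [1.312, 1.15, -1.321]
ft_force: [-0.4, 0.3, 0.1]
finger_gap: 0.0
```

```bash
python3 - <<'E'
from h import *
from rig import *
s=get_state(); print(s["tool_pos"],s["ft_force"])
im=read_camera("side"); cv2.imwrite("pics/side3.png",im)
cv2.imwrite("pics/c5.png",cv2.resize(im[150:240,330:395],None,fx=6,fy=6,interpolation=cv2.INTER_CUBIC))
E
```

```text
[0.46375872 0.0485265  0.07566867] [-0.35764238  0.31676596  0.10868867]
```

View pics/c5.png

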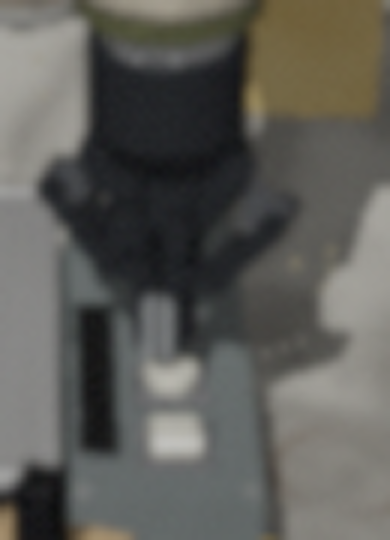

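Emit:
move_arm(linear=[[-0.001,0.001,-0.004],[0,0,-0.004],[0,0,-0.003],[0,0,-0.002],[0,0,0]], turn=[0,0,0,0,0], jaw=[1,1,1,1,1])

```text
t: 3.8
tool_pos: [0.4633, 0.0498, 0.0623]
orientation: [1.312, 1.15, -1.32]
ft_force: [-1.8, -1.0, 6.5]
finger_gap: -0.0
```

Emit:
move_arm(linear=[[0,0,-0.001],[0,0,-0.001],[0,0,0]], turn=[0,0,0], jaw=[1,1,1])

```text
t: 4.1
tool_pos: [0.4633, 0.0498, 0.0612]
orientation: [1.313, 1.151, -1.32]
ft_force: [-2.9, 0.0, 5.8]
finger_gap: 0.0001
```

Emit:
move_arm(linear=[[0,0,0.006],[0,0,0.008],[0,0,0.006],[-0.002,0.01,0],[-0.003,0.011,0],[-0.003,0.011,0],[-0.002,0.006,0],[0,0.002,0],[0,0,0]], turn=[0,0,0,0,0,0,0,0,0], jaw=[1,1,1,1,1,1,1,1,1])

```text
t: 5.0
tool_pos: [0.4513, 0.0951, 0.0824]
orientation: [1.31, 1.153, -1.319]
ft_force: [1.1, -0.3, -0.4]
finger_gap: -0.0002
```

Emit:
move_arm(linear=[[0,0.002,-0.004],[0,0,-0.004],[0,0,-0.004],[0,0,-0.003],[0,0,-0.003],[0,0,-0.002],[0,0,0]], turn=[0,0,0,0,0,0,0], jaw=[1,1,1,1,1,1,1])

```text
t: 5.7
tool_pos: [0.4517, 0.0964, 0.0611]
orientation: [1.312, 1.152, -1.32]
ft_force: [-2.8, 0.6, 6.6]
finger_gap: 0.0001
```

Emit:
move_arm(linear=[[0,0,0.006],[0,0,0.015],[0,0,0.02],[0,0,0.02],[0,0,0.02],[0,0,0.02],[0,0,0.01],[0,0,0]], turn=[0,0,0,0,0,0,0,0], jaw=[1,1,1,0.5,0,0,0,0])

```text
t: 6.5
tool_pos: [0.4509, 0.094, 0.1763]
orientation: [1.312, 1.15, -1.324]
ft_force: [-0.0, 0.1, 0.1]
finger_gap: 0.0725
```

```bash
python3 - <<'E'
from h import *
np.set_printoptions(precision=4,suppress=True)
t=cv2.imread("pics/top0.png"); s=cv2.imread("pics/side0.png")
cv2.imwrite("pics/st.png",cv2.resize(t[205:250,210:280],None,fx=10,fy=10,interpolation=cv2.INTER_NEAREST))
cv2.imwrite("pics/ss.png",cv2.resize(s[215:310,300:360],None,fx=6,fy=6,interpolation=cv2.INTER_CUBIC))
E
```

```text
(no output)
```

View pics/st.png

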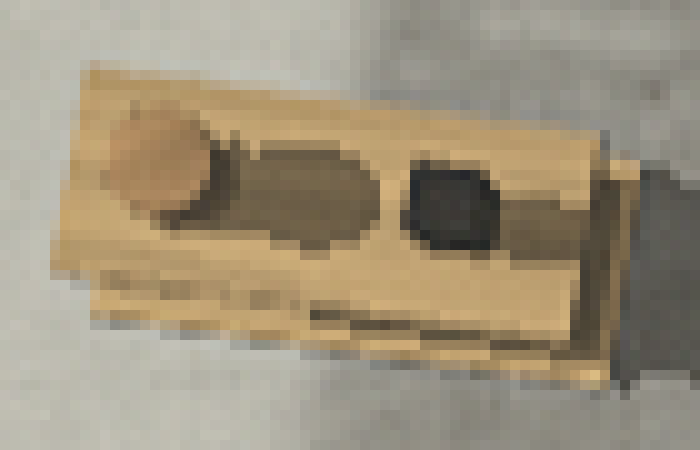

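View pics/ss.png

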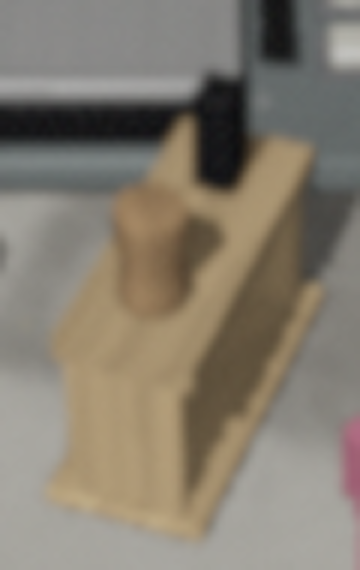

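```bash
python3 - <<'E'
from h import *
np.set_printoptions(precision=4,suppress=True)
P=np.array([plane("top",np.array(p)/10+[209.5,204.5],.09) for p in[(90,68),(603,133),(572,345),(52,272)]])
print(P); c=P.mean(0); y=(P[0]-P[1])+(P[3]-P[2]); y/=np.linalg.norm(y); print(c,y,np.arctan2(-y[0],y[1]),np.linalg.norm(P[0]-P[1]),np.linalg.norm(P[0]-P[3]))
print("pin",c-.04*y)
for q in (c-.04*y,): 
  for z in(.09,.14): q[2]=z; print(proj("top",q),(proj("side",q)-[300,215]+.5)*6)
from rig import get_state; print(R.from_rotvec(get_state()["orientation"]).as_matrix()[:,1])
E
```

```text
[[0.5308 0.3492 0.09  ]
 [0.5115 0.201  0.09  ]
 [0.4503 0.2088 0.09  ]
 [0.4716 0.3578 0.09  ]]
[0.491  0.2792 0.09  ] [0.1354 0.9908 0.    ] -0.13584793768925352 0.14941371412101032 0.05974887476158745
pin [0.4856 0.2396 0.09  ]
[256.2076 226.742 ] [220.3722 169.1713]
[254.0903 224.4313] [219.8503  75.4805]
[ 0.9894 -0.1447 -0.0138]
```

Emit:
move_arm(linear=[[0.004,0.015,0],[0.005,0.02,0],[0.005,0.02,0],[0.005,0.02,0],[0.005,0.02,0],[0.004,0.016,0],[0.003,0.01,0],[0.002,0.005,0],[0,0,0],[0,0,0]], turn=[0,0,0,0,0,0,0,0,0,0], jaw=[0,0,0,0,0,0,0,0,0,0])

```text
t: 7.5
tool_pos: [0.4831, 0.2344, 0.17]
orientation: [1.3, 1.155, -1.328]
ft_force: [-0.3, 0.1, 0.7]
finger_gap: 0.0855
```

Emit:
move_arm(linear=[[0.002,0.004,0],[0.001,0.001,-0.008],[0,0,-0.01],[0,0,-0.01],[0,0,-0.01],[0,0,-0.01],[0,0,-0.008],[0,0,-0.004],[0,0,0],[0,0,0]], turn=[0,0,0,0,0,0,0,0,0,0], jaw=[0,0,0,0,0,0,0,0,0,0])

```text
t: 8.5
tool_pos: [0.4858, 0.2362, 0.1038]
orientation: [1.302, 1.152, -1.333]
ft_force: [0.5, -0.0, 0.9]
finger_gap: 0.0859
```

```bash
python3 - <<'E'
from h import *
from rig import *
s=get_state(); print(s["tool_pos"],s["ft_force"],R.from_rotvec(s["orientation"]).as_matrix())
im=read_camera("side"); cv2.imwrite("pics/side4.png",im)
cv2.imwrite("pics/c6.png",cv2.resize(im[170:290,280:390],None,fx=5,fy=5,interpolation=cv2.INTER_CUBIC))
E
```

```text
[0.48581925 0.23616337 0.10378885] [ 0.46325979 -0.01561274  0.90739376] [[-2.25540956e-02  9.89349103e-01 -1.43804257e-01]
 [-9.58868893e-04 -1.43862188e-01 -9.89597267e-01]
 [-9.99745164e-01 -2.21815819e-02  4.19333762e-03]]
```

View pics/c6.png

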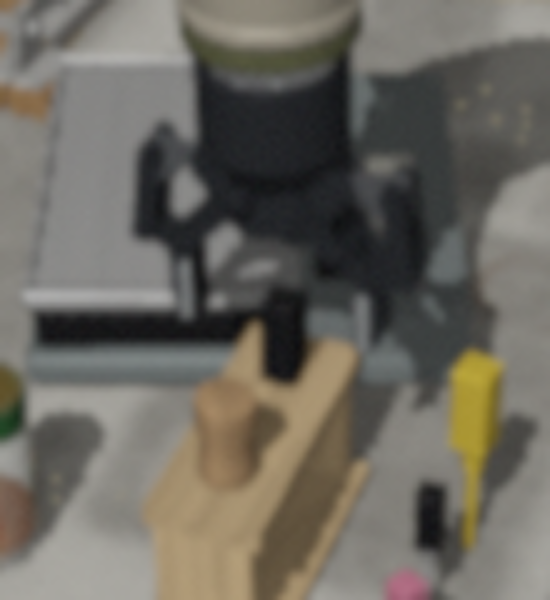

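Emit:
move_arm(linear=[[0,0.003,0],[0,0.001,0],[0,0,0],[0,0,0],[0,0,0],[0,0,0],[0,0,0],[0,0,0],[0,0,0],[0,0,0]], turn=[0,0,0,0,0,0,0,0,0,0], jaw=[0,0,1,1,1,1,1,1,1,1])

```text
t: 9.55
tool_pos: [0.4865, 0.2414, 0.1056]
orientation: [1.305, 1.153, -1.33]
ft_force: [0.4, 0.0, 0.8]
finger_gap: 0.0192
```

Emit:
move_arm(linear=[[0,0,0.005],[0,0,0.01],[0,0,0.015],[0,0,0.015],[0,0,0.015],[0,0,0.015],[0,0,0.015],[0,0,0.01],[0,0,0.005],[0,0,0],[0,0,0]], turn=[0,0,0,0,0,0,0,0,0,0,0], jaw=[1,1,1,1,1,1,1,1,1,1,1])

```text
t: 10.65
tool_pos: [0.4868, 0.2402, 0.2198]
orientation: [1.307, 1.151, -1.329]
ft_force: [-0.5, -0.8, -1.3]
finger_gap: 0.0197
```

```bash
python3 - <<'E'
from h import *
from rig import *
s=get_state(); print(s["tool_pos"],s["ft_force"],R.from_rotvec(s["orientation"]).as_matrix()[:,0])
im=read_camera("side"); cv2.imwrite("pics/side5.png",im)
cv2.imwrite("pics/c7.png",cv2.resize(im[130:250,280:390],None,fx=5,fy=5,interpolation=cv2.INTER_CUBIC))
E
```

```text
[0.48681762 0.24018784 0.21978327] [-0.51832215 -0.81807236 -1.26278842] [-0.01803832  0.00162135 -0.99983598]
```

View pics/c7.png

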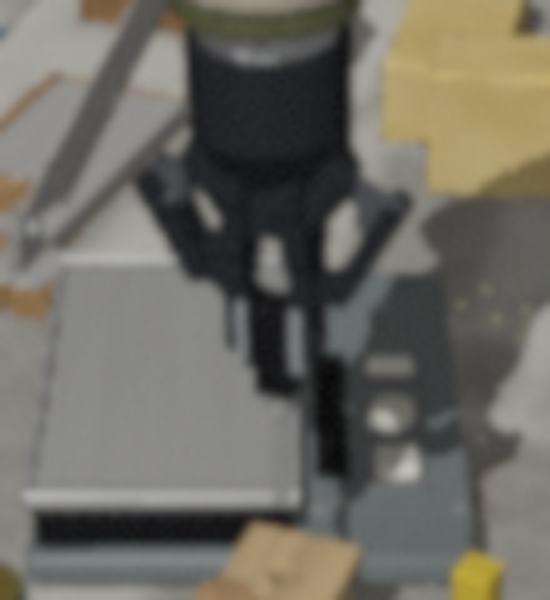

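```bash
python3 - <<'E'
from h import *
im=cv2.imread("pics/side5.png"); p=np.array([.4868,.2402,.2198])
x,y=310,180
a=cv2.resize(im[y:y+60,x:x+60],None,fx=10,fy=10,interpolation=cv2.INTER_CUBIC)
a=cv2.convertScaleAbs(a,alpha=1.5)
for d in(0,.0156,.0856):
    q=(proj("side",p-[0,0,d])-[x,y]+.5)*10; print(q); cv2.drawMarker(a,tuple(int(v) for v in q),(0,0,255),markerSize=10)
cv2.imwrite("pics/c8.png",a)
E
```

```text
[259.55886955 210.85352487]
[259.90257904 264.52965348]
[261.37626616 495.24601574]
```

View pics/c8.png

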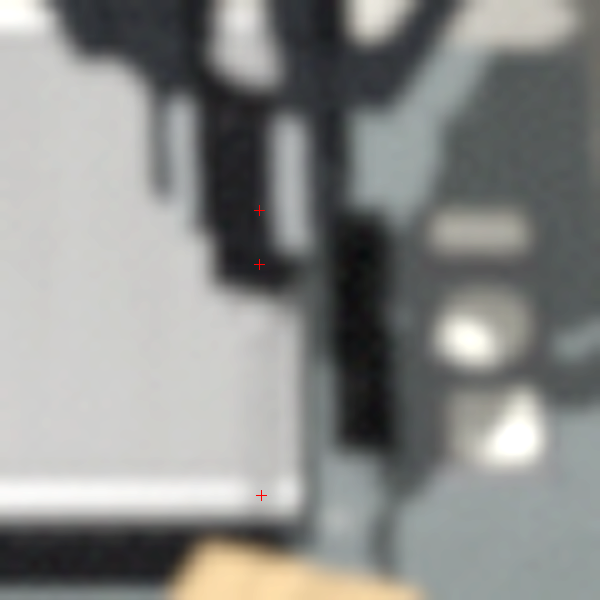

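Emit:
move_arm(linear=[[0,-0.01,0],[0,-0.02,0],[0,-0.025,0],[0,-0.025,0],[0,-0.025,0],[0,-0.025,0],[0,-0.025,0],[0,-0.025,0],[0,-0.025,0],[0,-0.025,0],[0,-0.025,0],[0,-0.02,0],[0,-0.015,0],[0,-0.01,0],[0.002,-0.005,0],[0.002,0,0],[0,0,0],[0,0,0]], turn=[0,0,0,0,0,0,0,0,0,0,0,0,0,0,0,0,0,0], jaw=[1,1,1,1,1,1,1,1,1,1,1,1,1,1,1,1,1,1])

```text
t: 12.5
tool_pos: [0.4806, -0.0868, 0.2101]
orientation: [1.298, 1.155, -1.348]
ft_force: [-1.1, -0.3, -0.7]
finger_gap: 0.0194
```

Emit:
move_arm(linear=[[0.005,0.004,-0.005],[0.003,0.003,-0.01],[0.001,0.001,-0.01],[0,0,-0.008],[0,0,-0.004],[0,0,0],[0,0,0]], turn=[0,0,0,0,0,0,0], jaw=[1,1,1,1,1,1,1])

```text
t: 13.2
tool_pos: [0.4899, -0.0754, 0.1683]
orientation: [1.293, 1.159, -1.347]
ft_force: [-0.4, 0.5, -0.5]
finger_gap: 0.0193
```

```bash
cat > look.py <<'E'
import sys
from h import *
from rig import *
np.set_printoptions(precision=4,suppress=True)
k=sys.argv[1]
s=get_state(); p=s["tool_pos"]; print(p,s["ft_force"],R.from_rotvec(s["orientation"]).as_matrix()[:,0])
im=read_camera("side"); cv2.imwrite(f"pics/side{k}.png",im)
x,y=325,145
a=cv2.resize(im[y:y+60,x:x+60],None,fx=10,fy=10,interpolation=cv2.INTER_CUBIC)
a=cv2.convertScaleAbs(a,alpha=1.5)
for d in(.0156,.0856):
    q=(proj("side",p-[0,0,d])-[x,y]+.5)*10; print(q); cv2.drawMarker(a,tuple(int(v) for v in q),(0,0,255),markerSize=10)
q=(proj("side",[.491,-.077,.055])-[x,y]+.5)*10; print("hole",q); cv2.drawMarker(a,tuple(int(v) for v in q),(0,255,0),markerSize=10)
cv2.imwrite(f"pics/l{k}.png",a)
E
python3 look.py 9
```

```text
[ 0.4899 -0.0754  0.1683] [-0.4195  0.4623 -0.5203] [-0.0372 -0.004  -0.9993]
[318.7158 182.0882]
[314.1855 378.333 ]
hole [310.0778 449.9648]
```

View pics/l9.png

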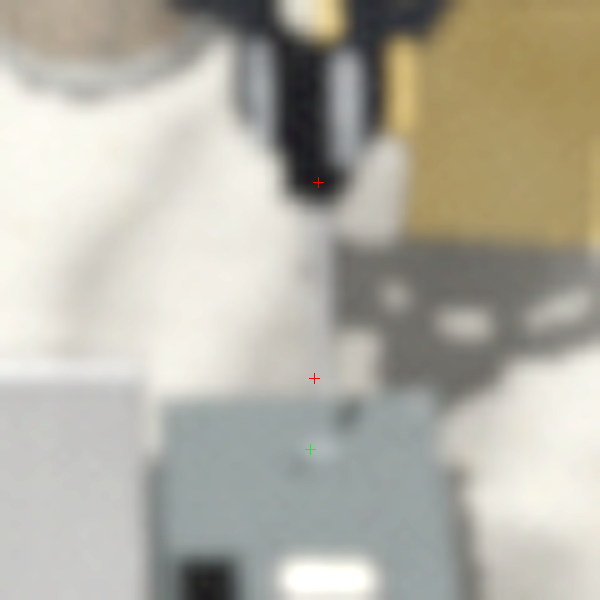

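```bash
python3 - <<'E'
from h import *
im=cv2.imread("pics/side9.png").astype(float)
a=im[160:196,348:366]
g=cv2.resize(a,None,fx=16,fy=16,interpolation=cv2.INTER_CUBIC)
g=np.clip((g-80)*1.9,0,255).astype(np.uint8)
cv2.imwrite("pics/e.png",g)
print(im[170:188,352:364].max(2).astype(int))
E
```

```text
[[153 148 140 130 121 112  90  76  79  80  81  79]
 [152 146 135 124 118 111  89  76  75  75  75  75]
 [150 145 134 123 118 110  90  76  75  77  76  80]
 [150 144 136 129 122 112  90  75  75  74  80  89]
 [146 141 137 132 126 114  92  77  74  74  80  95]
 [143 139 135 131 128 115  91  75  72  75  78  90]
 [141 136 134 130 127 116  92  78  76  76  77  81]
 [137 133 131 128 126 117  99  90  89  87  84  78]
 [134 131 129 127 125 120 110 110 114 111 100  84]
 [134 132 131 127 127 123 119 125 129 127 113  90]
 [134 133 132 130 127 124 123 130 132 128 113  89]
 [133 134 132 130 127 126 125 130 133 126 108  86]
 [133 133 131 129 127 126 125 131 132 125 108  87]
 [130 129 127 124 124 126 125 127 128 123 111  92]
 [119 119 119 117 117 119 116 112 109 110 109 100]
 [113 112 110 110 110 109 103  94  90 101 106 105]
 [110 109 110 109 108 106  96  84  87 101 107 108]
 [110 109 109 109 109 107  97  89  95 104 108 107]]
```

View pics/e.png

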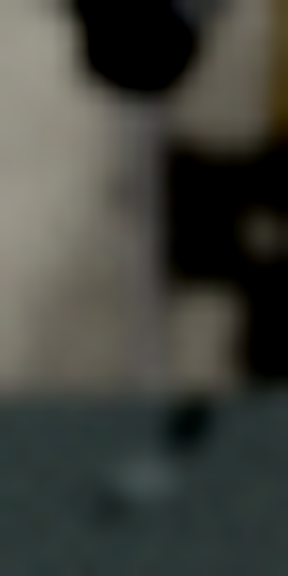

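Emit:
move_arm(linear=[[0.003,-0.001,-0.003],[0.001,0,-0.005],[0,0,-0.005],[0,0,-0.003],[0,0,0],[0,0,0]], turn=[0,0,0,0,0,0], jaw=[1,1,1,1,1,1])

```text
t: 13.85
tool_pos: [0.4948, -0.0769, 0.1517]
orientation: [1.295, 1.158, -1.346]
ft_force: [-0.3, -0.0, -0.9]
finger_gap: 0.0192
```

```bash
python3 look.py 10;  python3 - <<'E'
from h import *
im=cv2.imread("pics/side10.png").astype(float)
g=cv2.resize(im[160:196,345:370],None,fx=16,fy=16,interpolation=cv2.INTER_CUBIC)
g=np.clip((g-60)*2.2,0,255).astype(np.uint8)
cv2.imwrite("pics/e10.png",g)
E
```

```text
[ 0.4948 -0.0769  0.1517] [-0.339  -0.0073 -0.8742] [-0.0354 -0.0038 -0.9994]
[302.9893 225.6076]
[298.919  419.1093]
hole [310.0778 449.9648]
```

View pics/e10.png

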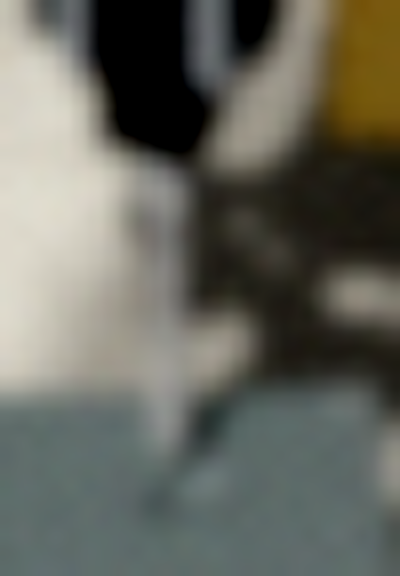

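View pics/l10.png

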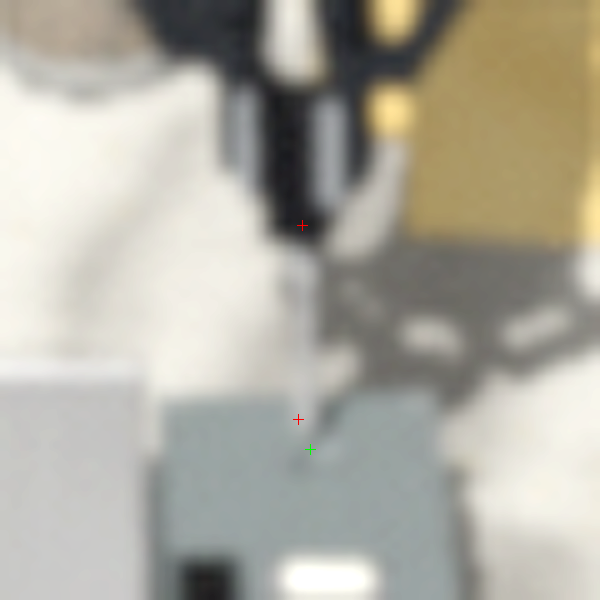

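Emit:
move_arm(linear=[[-0.002,0,-0.002],[0,0,-0.003],[0,0,-0.003],[0,0,-0.003],[0,0,-0.003],[0,0,0]], turn=[0,0,0,0,0,0], jaw=[1,1,1,1,1,1])

```text
t: 14.5
tool_pos: [0.4926, -0.0768, 0.1367]
orientation: [1.295, 1.158, -1.345]
ft_force: [0.1, -0.7, -0.7]
finger_gap: 0.0193
```

```bash
python3 look.py 11
```

```text
[ 0.4926 -0.0768  0.1367] [ 0.0794 -0.6671 -0.7105] [-0.035  -0.0035 -0.9994]
[309.0091 268.9359]
[304.7948 460.2183]
hole [310.0778 449.9648]
```

View pics/l11.png

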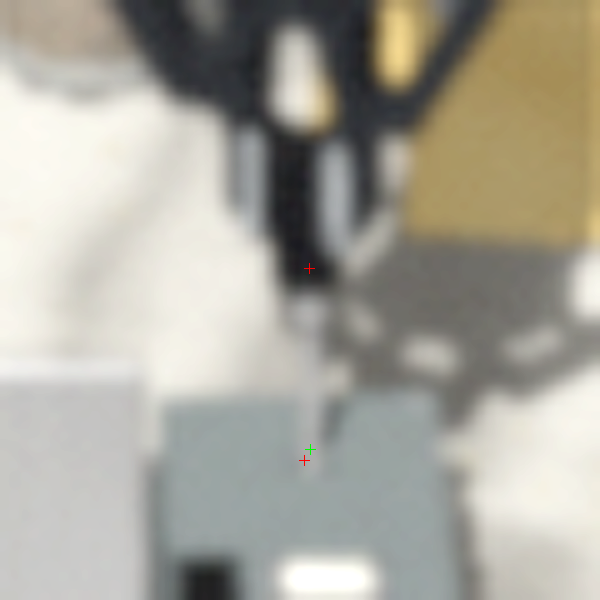

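Emit:
move_arm(linear=[[0,0,-0.003],[0,0,-0.003],[0,0,-0.003],[0,0,-0.002],[0,0,0],[0,0,0]], turn=[0,0,0,0,0,0], jaw=[1,1,1,1,1,1])

```text
t: 15.15
tool_pos: [0.4928, -0.0769, 0.1249]
orientation: [1.295, 1.157, -1.345]
ft_force: [-0.4, 0.1, -0.6]
finger_gap: 0.0192
```

```bash
python3 look.py 12
```

```text
[ 0.4928 -0.0769  0.1249] [-0.3836  0.1033 -0.6039] [-0.0346 -0.0036 -0.9994]
[307.5606 301.5456]
[303.4021 491.0785]
hole [310.0778 449.9648]
```

View pics/l12.png

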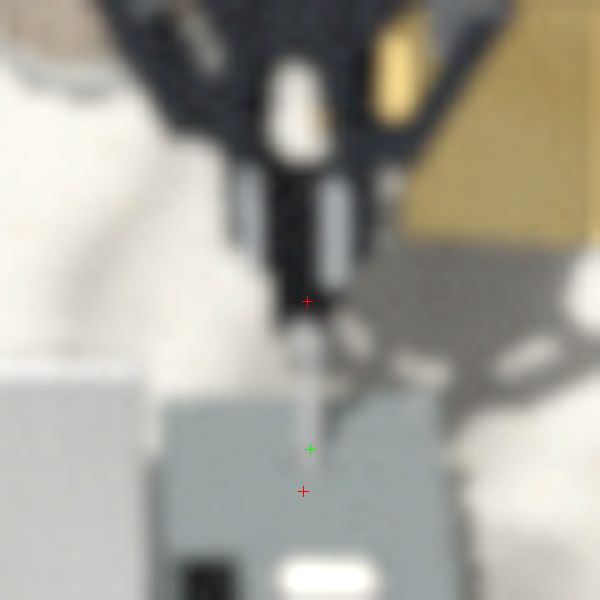

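The shank's visible end stays at the hole, crop (308,465), while the expected tip is lower, so the tip is inside it with no contact force. Pressing on.

Emit:
move_arm(linear=[[0,0,-0.002],[0,0,-0.002],[0,0,-0.002],[0,0,0],[0,0,0]], turn=[0,0,0,0,0], jaw=[1,1,1,1,1])

```text
t: 15.7
tool_pos: [0.4932, -0.0769, 0.1193]
orientation: [1.296, 1.157, -1.344]
ft_force: [-1.3, 0.1, 3.1]
finger_gap: 0.0192
```

Emit:
move_arm(linear=[[0,0,-0.001],[0,0,-0.001],[0,0,-0.001],[0,0,0],[0,0,0]], turn=[0,0,0,0,0], jaw=[1,1,1,1,1])

```text
t: 16.2
tool_pos: [0.4932, -0.077, 0.1167]
orientation: [1.296, 1.157, -1.344]
ft_force: [-0.6, -0.3, 4.6]
finger_gap: 0.0193
```

Emit:
move_arm(linear=[[0,0,-0.001],[0,0,-0.001],[0,0,0],[0,0,0]], turn=[0,0,0,0], jaw=[1,1,1,1])

```text
t: 16.6
tool_pos: [0.4936, -0.0771, 0.1163]
orientation: [1.298, 1.157, -1.343]
ft_force: [-1.5, 0.1, 3.9]
finger_gap: 0.0193
```

Emit:
move_arm(linear=[[0,0,-0.002],[0,0,-0.002],[0,0,-0.002]], turn=[0,0,0], jaw=[1,1,1])

```text
t: 16.9
tool_pos: [0.4942, -0.0776, 0.1151]
orientation: [1.301, 1.158, -1.341]
ft_force: [-11.4, 2.4, 29.6]
finger_gap: 0.0193
```

```bash
python3 look.py 13; python3 -c "
from rig import *
for i in range(4):
    read_camera('top'); s=get_state(); print(s['t'],s['tool_pos'],s['ft_force'])"
```

```text
[ 0.4942 -0.0776  0.1151] [-11.4169   2.3775  29.6232] [-0.0311  0.0004 -0.9995]
[303.0548 327.3463]
[299.0333 515.3638]
hole [310.0778 449.9648]
17.0 [ 0.49416447 -0.07751419  0.11512191] [-11.65079269   1.53567221  27.83514232]
17.05 [ 0.4941764  -0.07750104  0.11511325] [-10.36792658   1.00084881  27.219832  ]
17.1 [ 0.49418786 -0.0774954   0.11512631] [-11.41224443   0.90494325  27.79820264]
17.15 [ 0.49421784 -0.07750546  0.11513931] [-10.48613728   1.11420641  27.83942683]
```

View pics/l13.png

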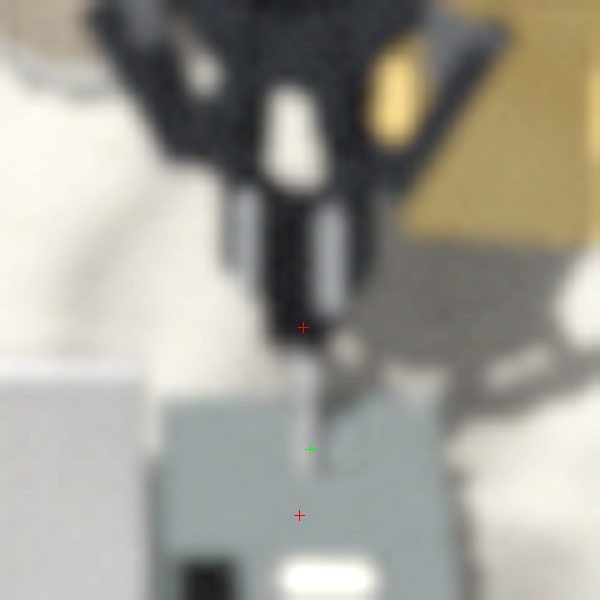

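Emit:
move_arm(linear=[[0,0,0],[0,0,0],[0,0,-0.001]], turn=[0,0,0], jaw=[1,1,1])

```text
t: 17.45
tool_pos: [0.4937, -0.0775, 0.1158]
orientation: [1.302, 1.159, -1.341]
ft_force: [-4.6, 1.3, 14.4]
finger_gap: 0.0191
```

```bash
python3 look.py 14; python3 -c "
from rig import *
import cv2
for i in range(4):
    im=read_camera('top'); s=get_state(); print(s['t'],s['tool_pos'],s['ft_force'],s['finger_gap'])
cv2.imwrite('pics/topend.png',im)"
```

```text
[ 0.4937 -0.0775  0.1158] [-4.6434  1.2774 14.4094] [-0.0313  0.0022 -0.9995]
[304.6802 325.5182]
[300.6136 513.6578]
hole [310.0778 449.9648]
17.55 [ 0.49368612 -0.07752131  0.11586687] [-4.19656627  0.35910095 12.10765579] 0.01911999291505562
17.6 [ 0.49364941 -0.07752666  0.11585143] [-3.3186666   0.08336672 10.98540137] 0.019320246137341252
17.65 [ 0.49368279 -0.07750832  0.11587134] [-3.39871484  0.83817997 11.2617031 ] 0.01879959810972878
17.7 [ 0.49367912 -0.077536    0.11588324] [-4.0108582   1.42352707 11.23903948] 0.01932093829579149
```

View pics/topend.png

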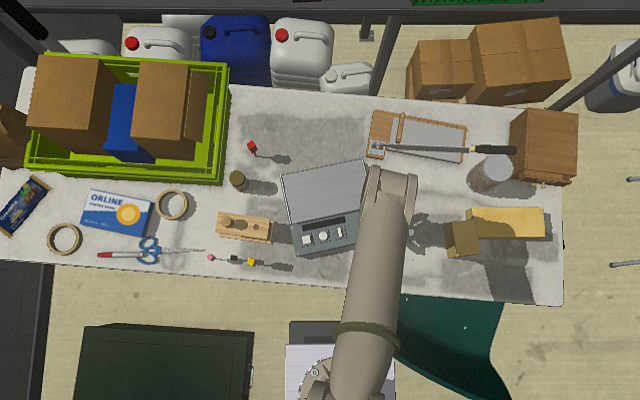

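View pics/side14.png

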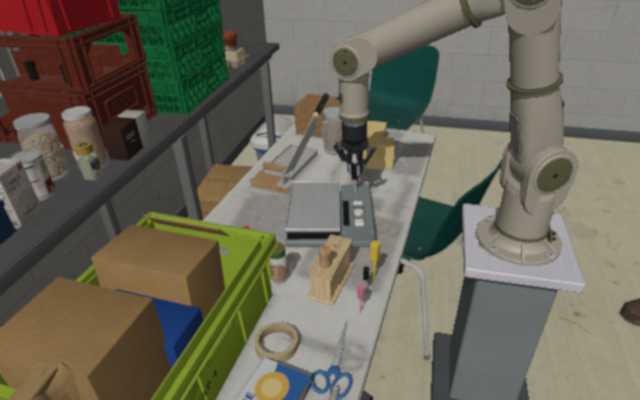

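```bash
python3 -c "
from rig import *
print(hand_in())"
```

```text
the job is handed in; nothing more can be done
None
```

I pressed the round key, let it come up, then pressed the square key and let it come up. I then took the black square-handled pin from the stand and pushed it through the console's hole. I handed in at about 17.7 s with the pin gripped and holding the button down. No verdict is reported.

- **Keys:** each key was pressed to a tip height of about 0.061 m, close to its stop, with 6–6.6 N. The bar key was never touched. There is no joint readout, so key travel is judged from tip height and force.
- **Button:** contact and spring force appeared at the expected height. One harder press gave about 28 N, confirming the stop. I then eased off to a steady 11–12 N, more than the button's 6 N at the stop, so it should be fully down.
- **Grip and surroundings:** the jaws held at a gap of about 19 mm. The tool leans about 0.03 rad, and the pin shows about the same. In the last pictures the punch, jar, tape roll and cheese block look unmoved, judged by eye.
- **Disagreement:** the two cameras differed by about 3 mm on the positions of the keys and hole. I settled the hole by looking at the pin's tip beside it. Once inserted, the tip could not be seen, so its seat on the button rests on force and height alone.

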